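# Click three jar seals shut and set the worn one aside

### The arm

A 6-joint arm with a two-finger parallel gripper is mounted at the origin on the work surface. World frame = base frame: x ahead of the robot, y to its left, z up, the work surface at z = 0. Lengths are in m, angles in rad, forces in N, time in s.
With the tool pointing down it reaches from about 0.225 to 0.875 m from the base axis. Payload 3.4 kg.
Tool frame: the origin (TCP) lies on the centre line of the jaws, within the pads' length; the fingertips stand manip.tcp_to_tips ahead of it and the grasp point (between the pads) lies 2 mm behind it (manip.tcp_to_tips is the distance from the TCP to the fingertips, in m); y points along the fingers, z is the direction in which the jaws open and shut, and the axes are right-handed (so a half turn about y gives the same grasp; the last joint's range is limited). The gripper opens to 85 mm and grips with 20 to 120 N. Pads are 22 mm wide; open, the fingers measure 114 mm over their backs; the gripper's body (76 mm by 85 mm) begins 54 mm behind the grasp point. The pads swing forward as they close: fully open they stand 13 mm farther back than shut.
Start: joints at [-1.247, 0.276, 1.505, -0, 1.361, -0.121], TCP at [0.247, -0.519, 0.248] pointing down, gripper open.
Joint ranges: [-2.89, 2.89], [-0.75, 2.08], [0.22, 2.7], [-1.18, 4.32], [0.11, 2.71], [-2.7, 2.7]. Speed limits (rad/s): [2.57, 2.57, 3.14, 3.14, 3.14, 3.14].

### API

Orientations are given as a unit quaternion [w, x, y, z].
In Python, from rig import manip gives the robot as it stands. The module is installed in compiled form; this text tells all that it offers.
- The arm moves only by the tool jog_arm, never from a script. Its argument "moves" is a list of rows, each a list of 3 entries, a list of its own where there are three numbers: the shift along the tool's x, y, z in cm, then the turn about the tool's y in degrees, then the finger opening in cm, from 0 to 8.54. A call has 1 to 5 rows; each row is the pose to reach, as a shift and turn from the pose commanded when the call began, along the tool's axes at that moment; what a row does not reach only later rows make up. A row lasts 1/12 s, in which the tool goes at most 41.7 mm and 7.16 degrees, less where a joint would pass 70% of its speed; a pose out of reach is approached as far as the arm can. A call with a gripper value outside its range is refused whole. The fingers move at their own pace and stop on an object; "newtons" is the grip in N (left out, the last holds). Time passes only in rows, so rows that repeat a pose let the fingers close. It gives the time, the measured TCP pose, the force and the opening at its end, in the units of the state.
- manip.sense(): the state, without advancing time (a new reading comes with each control period).
- manip.read_camera(name): name is "side" or "top"; returns a dict with "image" (400x640x3 uint8, red, green, blue), "intrinsics" (3x3 intrinsics, pixels), "origin" and "orientation" of the camera in the world. Camera axes: x right, y down, z forward; pixel columns grow to the right and rows downward; lengths in m; the calibration is good to about 2 mm. A picture is of the moment at which its call begins. There is no depth.
- manip.sign_off(): hands the job in, once; it reports no verdict.
The state is a dict: "t": time; "q": joint angles; "joint_velocities": joint speeds; "effort": joint torques, N m; "position": TCP position; "tcp_rot": TCP orientation; "wrist_force": force on the tool from outside, world axes, zero at the start; "ft_torque": the same for the moment, N m; "opening": opening from 0.0 (shut) to 1.0 (fully open).
Only numpy, scipy, OpenCV 4.12 (cv2) and the standard library are available. Lean on these libraries where they do the work, as an engineer would, in place of code of your own. Each camera call takes 0.05 s, during which the arm holds its last target.

### The job

Press the button in the lid of each of the three small amber jars straight down, gently, until it clicks and stays down; stop there, do not ram it. One button gives way much more easily than the other two, so its seal is worn: once all three are down, set that jar gently upright in the middle of the white saucer and let go. Leave the other two jars and everything else where they stand.

Things in the scene. Friction and masses are not known exactly. Their poses are not given: they have to be found in the camera images.
- jar_a: one of three look-alike small amber glass jars with a wooden lid, 0.22 kg, upright on the chopping block: glass 52 mm across, lid 54 mm across and 21 mm tall, lid top 72 mm above the underside; origin at the centre of the underside, z up. Which jar has the easy button changes from start to start and cannot be seen. A button pressed with over 20 N is harmed
- jar_b: one of three look-alike small amber glass jars with a wooden lid, 0.22 kg, upright on the chopping block: glass 52 mm across, lid 54 mm across and 21 mm tall, lid top 72 mm above the underside; origin at the centre of the underside, z up. Which jar has the easy button changes from start to start and cannot be seen. A button pressed with over 20 N is harmed
- jar_c: one of three look-alike small amber glass jars with a wooden lid, 0.22 kg, upright on the chopping block: glass 52 mm across, lid 54 mm across and 21 mm tall, lid top 72 mm above the underside; origin at the centre of the underside, z up. Which jar has the easy button changes from start to start and cannot be seen. A button pressed with over 20 N is harmed
- jar_a_button: steel push button, 22 mm across, in the lid of jar_a; origin: centre of its top face, 81 mm above the jar's underside when out. A snap spring: resistance is greatest at the start (5 to 5.5 N on two jars, 2 N on the worn one), fades to nothing by 4 mm, where the button clicks by itself to 5.5 mm, onto a hard stop, and stays. Let go sooner, it springs out. Clicked, it stands 3.5 mm above the lid
- jar_b_button: steel push button, 22 mm across, in the lid of jar_b; origin: centre of its top face, 81 mm above the jar's underside when out. A snap spring: resistance is greatest at the start (5 to 5.5 N on two jars, 2 N on the worn one), fades to nothing by 4 mm, where the button clicks by itself to 5.5 mm, onto a hard stop, and stays. Let go sooner, it springs out. Clicked, it stands 3.5 mm above the lid
- jar_c_button: steel push button, 22 mm across, in the lid of jar_c; origin: centre of its top face, 81 mm above the jar's underside when out. A snap spring: resistance is greatest at the start (5 to 5.5 N on two jars, 2 N on the worn one), fades to nothing by 4 mm, where the button clicks by itself to 5.5 mm, onto a hard stop, and stays. Let go sooner, it springs out. Clicked, it stands 3.5 mm above the lid
- saucer: white porcelain saucer, loose, 136 mm across, 18 mm tall, standing on the chopping block; origin at the centre of its underside. Nothing stands in it
- saucer_in (a point): centre of the saucer's flat inner floor, on which the jar is to stand; the flat is 80 mm across
- block: rubberwood chopping block, fixed, 340 by 500 mm, 45 mm thick (its top is 45 mm above the counter); origin at the centre of its underside
- mortar: granite mortar, 124 mm across and 80 mm tall, 2.6 kg, on the block; its pestle leans in it and sticks out to about 165 mm above the block, up to 70 mm from the axis; origin at the centre of the underside. Bystander
- sieve: red plastic sieve, 140 mm across, 30 mm tall, with a handle 100 mm long, on the counter to the right of the block; origin under the centre of the bowl. Bystander
- spoon: steel tasting spoon, 170 mm long, lying along its x axis on the counter to the left of the block. Bystander
- big_jar: clear lever-top glass jar, 94 mm across, 121 mm tall, on the counter to the left of the block; origin at the centre of the underside. Bystander
Things that resemble listed ones, but are neither listed nor needed, are in the scene too. Leave any green look-alike of the jar_b alone. Several things have the shape of the saucer; the one meant has the colours described above.

How it is judged:
On the way:
1. all three buttons clicked down (z of jar_a_button in the frame of jar_a below 0.0768 m and z of jar_b_button in the frame of jar_b below 0.0768 m and z of jar_c_button in the frame of jar_c below 0.0768 m), for 0.2 s.
At the end, for the whole second after the job is handed in: all three buttons are down (at least 4.2 mm of the 5.5 mm), the jar whose button gave way most easily stands upright and still on the saucer's floor within 20 mm of its centre, and the other two jars stand upright within 25 mm of where they were (all of step 1 and horizontal distance between jar_b and saucer_in below 0.02 m and z of jar_b in the frame of saucer_in between -0.004 and 0.006 m and angle between each of jar_b, jar_a, jar_c's own z axis and vertical below 0.12 rad and linear speed of jar_b below 0.02 m/s and distance of each of jar_a, jar_c from where it was at the start of the episode below 0.025 m); the robot touches nothing.
It fails at once if a button is pressed with more than 20 N (contact force between anything else and jar_a_button above 20 N or contact force between anything else and jar_b_button above 20 N or contact force between anything else and jar_c_button above 20 N).
It fails at once if a jar is slammed into the saucer (more than 30 N between them) (contact force between any of jar_a, jar_b, jar_c and saucer above 30 N).
It fails at once if a jar is dropped (it moves faster than 0.4 m/s with no finger on it) ((contact force between the fingers and jar_a below 0.2 N and linear speed of jar_a above 0.4 m/s) or (contact force between the fingers and jar_b below 0.2 N and linear speed of jar_b above 0.4 m/s) or (contact force between the fingers and jar_c below 0.2 N and linear speed of jar_c above 0.4 m/s)).
It fails at once if one of the stiff jars is carried off (moved more than 60 mm) (distance of any of jar_a, jar_c from where it was at the start of the episode above 0.06 m).
It fails at once if the mortar, sieve, spoon, big jar or saucer is shifted by more than 30 mm (distance of any of mortar, sieve, spoon, big_jar, saucer from where it was at the start of the episode above 0.03 m).
It also fails if it takes over 72 s, if anything falls off the work surface, if the arm or the gripper's body presses on something with over 40 N, if the wrist force passes 120 N, or if a joint passes its speed limit or range.

## Working session

There is one attempt and no reset: what is moved stays moved. The work goes in short steps, Python scripts to look and compute and a tool call to move; the robot and the scene stay as the last step left them, time stands still between calls to the robot, and variables do not carry over. Pictures are saved under pics/ and viewed, and the job is handed in when it is done.

Besides the shell and the picture viewer there is one more tool, called after "Request:" as a command line: name --argument value ..., lists and objects as JSON in quotes. jog_arm: Moves the arm, as the interface text tells. Its arguments: {"type":"object","properties":{"moves":{"type":"array","items":{"type":"array"}},"newtons":{"type":"number"}},"required":["moves"]}

```bash
mkdir -p pics; cat > h.py <<'E'
import numpy as np,cv2,pickle
from scipy.spatial.transform import Rotation as R
from rig import manip
def snap(n,f):
    c=manip.read_camera(n); cv2.imwrite(f'pics/{f}.png',c['image'][:,:,::-1]); pickle.dump(c,open(f'pics/{f}.pkl','wb')); return c
def load(f): return pickle.load(open(f'pics/{f}.pkl','rb'))
def rot(c):
    o=np.array(c['orientation'],float)
    return o if o.shape==(3,3) else R.from_quat(np.r_[o[1:],o[0]]).as_matrix()
def ray(c,u,v): 
    d=rot(c)@np.linalg.solve(c['intrinsics'],[u,v,1.]); return np.array(c['origin']),d/np.linalg.norm(d)
def plane(c,u,v,z):
    o,d=ray(c,u,v); return o+d*(z-o[2])/d[2]
def proj(c,p):
    q=rot(c).T@(np.array(p)-c['origin']); q=c['intrinsics']@q; return q[:2]/q[2]
E
python3 - <<'E'
from h import *
for n in('top','side'):
    c=snap(n,n+'0'); print(n,c['origin'],c['orientation'],c['intrinsics'])
print(manip.sense(),manip.tcp_to_tips)
E
```

```text
top [ 0.48110272 -0.02592064  1.50301477] [-0.02580263  0.71389237 -0.69961323  0.01527211] [[426.51617965   0.         327.03648934]
 [  0.         426.51617965 198.56160644]
 [  0.           0.           1.        ]]
side [0.40997442 0.95236506 0.70897306] [ 0.03274106 -0.07955403  0.86872726 -0.48776237] [[412.80926469   0.         318.26099172]
 [  0.         412.80926469 196.6052027 ]
 [  0.           0.           1.        ]]
{'t': 0.1, 'q': array([-1.24699876e+00,  2.76555437e-01,  1.50600535e+00, -1.37817638e-05,
        1.36072525e+00, -1.21009735e-01]), 'joint_velocities': array([ 0.00025965, -0.00247671, -0.00405352, -0.00017304,  0.00151781,
        0.00112202]), 'effort': array([ 1.83246433e-03, -4.17699444e+01, -2.46404976e+01, -1.01026803e-04,
        5.80021981e-03,  2.96534019e-06]), 'position': array([ 0.24725532, -0.51862719,  0.24751317]), 'tcp_rot': array([ 0.15590547, -0.15603615,  0.69028547, -0.68909518]), 'wrist_force': array([-0.44673072,  0.33306293,  0.07718035]), 'ft_torque': array([ 0.00193249,  0.0118846 , -0.00631314]), 'opening': 1.001230093171877} 0.017
```

View pics/top0.png

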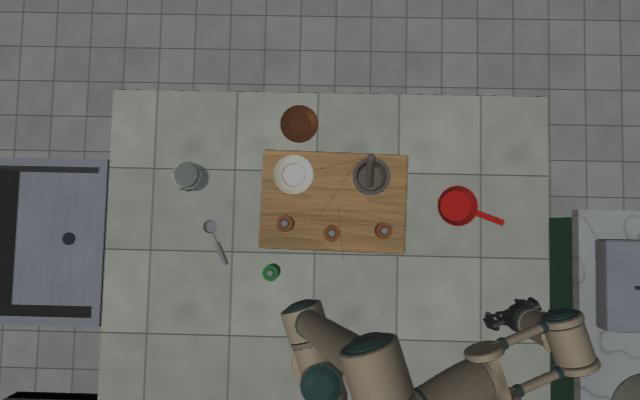

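View pics/side0.png

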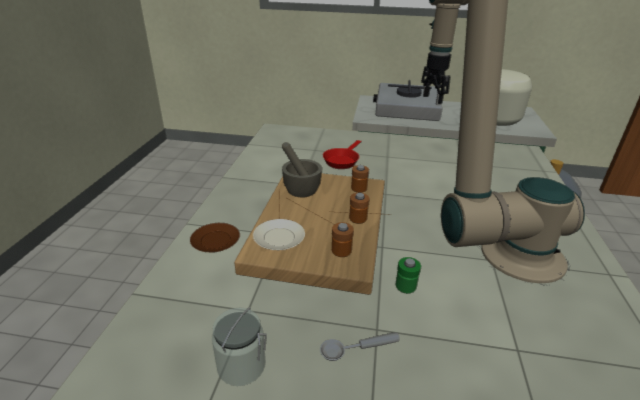

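The top view shows three amber jars at about (285,224), (332,233) and (384,230), and a green look-alike at (271,272), which I'll leave alone. The white saucer is at (293,174), and the brown dish at (299,124) is a decoy. Next I'll measure them.

```bash
python3 - <<'E'
from h import *
c=load('top0'); s=load('side0'); im=c['image']
crop=im[150:290,240:420]; cv2.imwrite('pics/crop.png',cv2.resize(crop,None,fx=4,fy=4,interpolation=cv2.INTER_CUBIC)[:,:,::-1])
crop=s['image'][150:300,230:430]; cv2.imwrite('pics/crops.png',cv2.resize(crop,None,fx=4,fy=4,interpolation=cv2.INTER_CUBIC)[:,:,::-1])
hsv=cv2.cvtColor(im,cv2.COLOR_RGB2HSV)
for (u,v) in((285,224),(332,233),(384,230)):
    m=np.zeros((400,640),bool); sub=hsv[v-10:v+11,u-10:u+11].astype(int)
    gm=(sub[...,1]<75)&(sub[...,2]>70)
    n,l,st,ce=cv2.connectedComponentsWithStats(gm.astype(np.uint8))
    for k in range(1,n):
        if st[k,4]>8: 
            p=ce[k]+[u-10,v-10]; print(p,st[k],plane(c,*p,0.126).round(4))
m=((hsv[...,1]<50)&(hsv[...,2]>150)).astype(np.uint8); m2=np.zeros_like(m);m2[150:200,265:325]=m[150:200,265:325]
n,l,st,ce=cv2.connectedComponentsWithStats(m2); k=1+st[1:,4].argmax(); print(ce[k],st[k],plane(c,*ce[k],0.060))
(x,y),r=cv2.minEnclosingCircle(np.argwhere(l==k)[:,::-1].astype(np.float32));print(x,y,r,plane(c,x,y,.063), r/426.5*1.44)
E
```

```text
[283.97727273 223.11363636] [ 6  6  8  7 44] [0.4789 0.1328 0.126 ]
[331.38297872 232.80851064] [ 6  7  8  7 47] [ 0.4509 -0.0208  0.126 ]
[384.1627907  230.27906977] [ 7  7  7  8 43] [ 0.4625 -0.1903  0.126 ]
[296.34       173.47666667] [280 155  33  39 900] [0.64827849 0.10270665 0.06      ]
293.5 174.0 19.319778442382812 [0.64596132 0.11205318 0.063     ] 0.06522973260734173
```

View pics/crop.png

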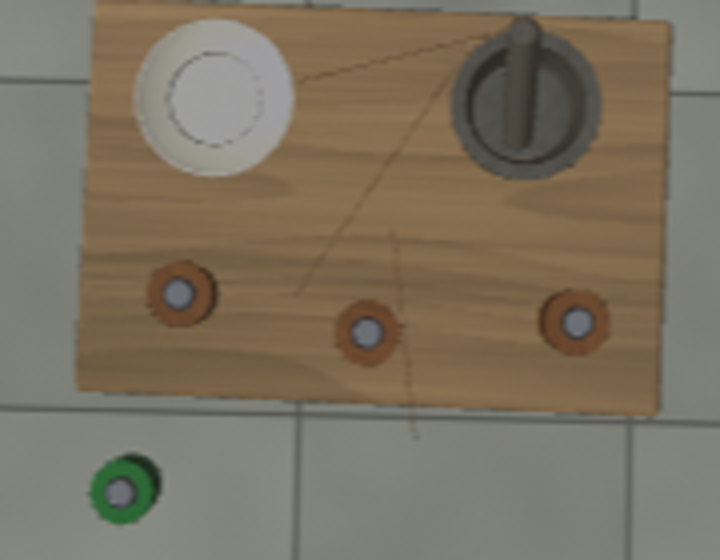

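View pics/crops.png

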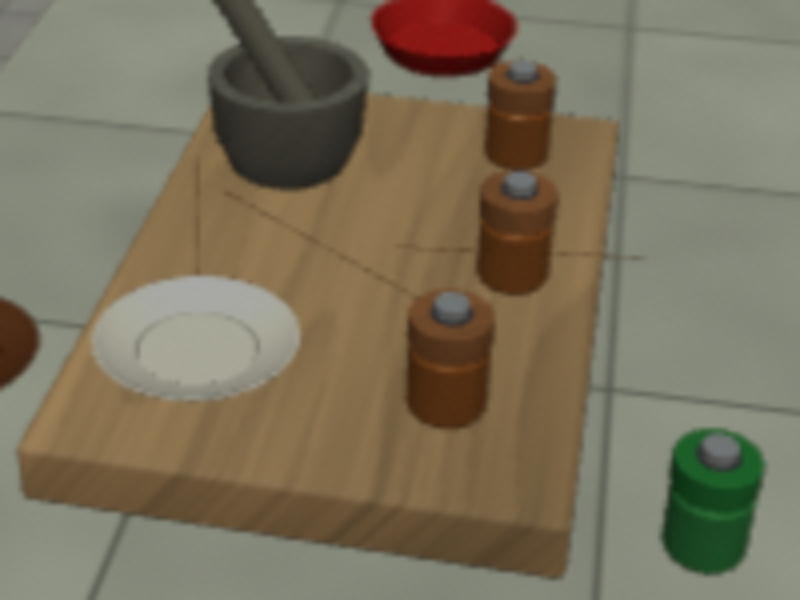

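The crops confirm the choice: three amber jars on the block, the green one off it, and the white saucer centred at about (293.5,174.5). Next come a cross-check in the side view and the tool axes.

```bash
cat >> h.py <<'E'
def rt():
    s=manip.sense(); q=s['tcp_rot']; return s,R.from_quat(np.r_[q[1:],q[0]]).as_matrix()
def togo(p):
    s,M=rt(); return M.T@(np.array(p)-s['position'])*100
E
python3 - <<'E'
from h import *
c=load('top0'); s=load('side0')
tri=lambda a,b:(lambda o,d,p,e:np.linalg.lstsq(np.c_[d,-e],p-o,rcond=None)[0])(*ray(c,*a),*ray(s,*b))
for a,b in(((283.98,223.1),(230+452/4,150+300/4)),((331.4,232.8),(230+520/4,150+178/4)),((384.2,230.3),(230+523/4,150+65/4)),((293.3,174.3),(230+197/4,150+346/4))):
    t=tri(a,b); o,d=ray(c,*a); p,e=ray(s,*b); print((o+d*t[0]).round(4),(p+e*t[1]).round(4))
print(plane(c,293.3,174.3,.051))
print(rt()[1].round(3)); print(togo([.4625,-.190,.2475]))
E
```

```text
[0.4789 0.1326 0.1277] [0.4783 0.1325 0.1277]
[ 0.4509 -0.0209  0.1268] [ 0.45   -0.021   0.1268]
[ 0.4625 -0.1903  0.1268] [ 0.4621 -0.1903  0.1268]
[0.6459 0.1136 0.0541] [0.6447 0.1133 0.054 ]
[0.6462895  0.11386279 0.051     ]
[[-0.903 -0.001  0.43 ]
 [-0.43   0.002 -0.903]
 [-0.    -1.    -0.002]]
[-33.57035459   0.04206109 -20.40320004]
```

Request:
jog_arm --moves '[[[-6.7,0,-4.1],0,0],[[-13.4,0,-8.2],0,0],[[-16.8,0,-10.2],0,0],[[-16.8,0,-10.2],0,0],[[-16.8,0,-10.2],0,0]]' --newtons 30

```text
t: 0.52
position: [0.356, -0.3515, 0.2479]
tcp_rot: [0.156, -0.156, 0.69, -0.689]
wrist_force: [-0.2, 0.4, 0.1]
opening: 0.298
```

```bash
python3 - <<'E'
from h import *
s=manip.sense(); print(s['t'],s['position'],s['opening'],s['wrist_force']); print(togo([.4625,-.190,.165]))
E
```

```text
0.5167 [ 0.35604983 -0.3514805   0.24790915] 0.29818537620313235 [-0.22355127  0.43796921  0.08817596]
[-16.55483647   8.32761128  -9.9701285 ]
```

Request:
jog_arm --moves '[[[-3.5,0,-2.1],0,0],[[-7.0,0,-4.2],0,0],[[-10.5,0,-6.3],0,0],[[-14,0,-8.4],0,0],[[-16.6,0,-10.0],0,0]]'

```text
t: 0.93
position: [0.463, -0.1901, 0.2481]
tcp_rot: [0.157, -0.156, 0.69, -0.689]
wrist_force: [0.9, 0.4, -0.5]
opening: 0.004
```

Request:
jog_arm --moves '[[[0,2.0,0],0,0],[[0,5.0,0],0,0],[[0,7,0],0,0],[[0,8,0],0,0],[[0,8,0],0,0]]'

```text
t: 1.35
position: [0.4604, -0.192, 0.1659]
tcp_rot: [0.155, -0.158, 0.691, -0.688]
wrist_force: [-0.3, -0.3, 0.2]
opening: 0.001
```

```bash
python3 - <<'E'
from h import *
c=snap('side','s1');t=snap('top','t1')
cv2.imwrite('pics/s1c.png',cv2.resize(c['image'][80:230,300:450],None,fx=4,fy=4,interpolation=cv2.INTER_CUBIC)[:,:,::-1])
print(manip.sense()['position'],manip.sense()['wrist_force'],manip.sense()['opening']); print(togo([.4623,-.190,.147]))
E
```

```text
[ 0.46229916 -0.19339389  0.16864557] [-0.42655446 -0.02415419  0.23151876] -0.00036933554552936803
[-0.14563491  2.16447547 -0.30712889]
```

View pics/s1c.png

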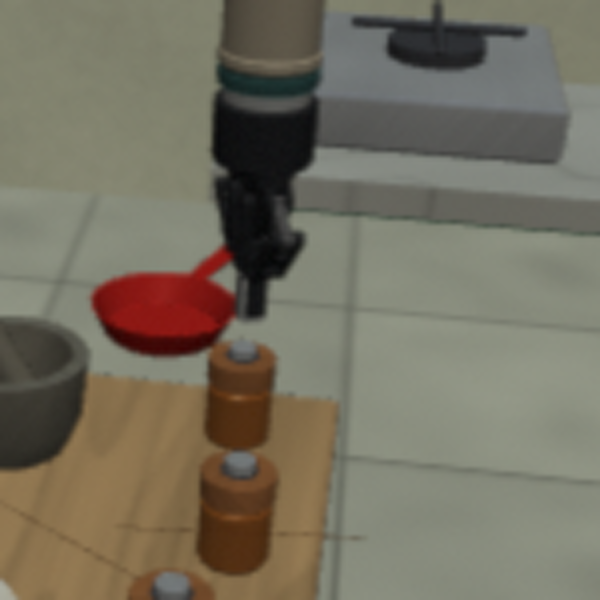

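The side crop shows the closed tips at about (250,315), just above the far button at (243,348). That matches the computed gap of roughly 25 mm.

Request:
jog_arm --moves '[[[-0.1,1.0,-0.3],0,0],[[-0.1,1.6,-0.3],0,0],[[-0.1,1.8,-0.3],0,0],[[-0.1,1.8,-0.3],0,0],[[-0.1,1.8,-0.3],0,0]]'

```text
t: 1.87
position: [0.462, -0.1903, 0.1509]
tcp_rot: [-0.156, 0.156, -0.689, 0.69]
wrist_force: [-0.4, 0.1, 0.7]
opening: -0.0
```

```bash
python3 - <<'E'
from h import *
print(manip.sense()['position'],manip.sense()['wrist_force']); print(togo([.4623,-.190,.143]))
E
```

```text
[ 0.46195204 -0.19031261  0.15090719] [-0.38094262  0.05078713  0.68769291]
[-0.04439741  0.79073008 -0.01409276]
```

Request:
jog_arm --moves '[[[0,0.3,0],0,0],[[0,0.5,0],0,0],[[0,0.5,0],0,0],[[0,0.5,0],0,0]]'

```text
t: 2.2
position: [0.4615, -0.1899, 0.1452]
tcp_rot: [0.156, -0.156, 0.69, -0.69]
wrist_force: [1.2, -0.6, -0.3]
opening: -0.0
```

Request:
jog_arm --moves '[[[0,0.1,0],0,0],[[0,0.1,0],0,0],[[0,0.1,0],0,0]]'

```text
t: 2.45
position: [0.4616, -0.1899, 0.1443]
tcp_rot: [-0.156, 0.156, -0.69, 0.69]
wrist_force: [0.4, 0.0, 0.6]
opening: -0.002
```

Request:
jog_arm --moves '[[[0,0.1,0],0,0],[[0,0.1,0],0,0],[[0,0.1,0],0,0]]'

```text
t: 2.7
position: [0.4616, -0.1899, 0.1433]
tcp_rot: [-0.156, 0.156, -0.69, 0.69]
wrist_force: [-0.7, -1.0, 0.1]
opening: 0.001
```

Request:
jog_arm --moves '[[[0,0.1,0],0,0],[[0,0.1,0],0,0],[[0,0.1,0],0,0]]'

```text
t: 2.95
position: [0.4617, -0.1899, 0.1428]
tcp_rot: [-0.156, 0.156, -0.69, 0.69]
wrist_force: [-1.3, -0.4, 4.5]
opening: 0.002
```

Request:
jog_arm --moves '[[[0,0.1,0],0,0],[[0,0.1,0],0,0]]'

```text
t: 3.12
position: [0.4617, -0.1899, 0.1413]
tcp_rot: [-0.156, 0.156, -0.69, 0.69]
wrist_force: [-1.4, 0.4, 3.3]
opening: -0.004
```

Request:
jog_arm --moves '[[[0,0.1,0],0,0],[[0,0.1,0],0,0]]'

```text
t: 3.28
position: [0.4617, -0.1899, 0.1399]
tcp_rot: [-0.156, 0.156, -0.69, 0.69]
wrist_force: [0.9, 0.4, 1.4]
opening: -0.001
```

Request:
jog_arm --moves '[[[0,0.1,0],0,0],[[0,0.1,0],0,0]]'

```text
t: 3.45
position: [0.4613, -0.1898, 0.1387]
tcp_rot: [0.156, -0.156, 0.69, -0.689]
wrist_force: [-0.1, 0.1, 0.1]
opening: 0.003
```

Request:
jog_arm --moves '[[[0,0.06,0],0,0],[[0,0.06,0],0,0],[[0,0.06,0],0,0]]'

```text
t: 3.7
position: [0.4615, -0.1899, 0.1385]
tcp_rot: [0.156, -0.156, 0.69, -0.69]
wrist_force: [0.5, 0.2, 0.1]
opening: -0.004
```

Request:
jog_arm --moves '[[[0,0.05,0],0,0],[[0,0.05,0],0,0],[[0,0.05,0],0,0]]'

```text
t: 3.95
position: [0.4616, -0.1899, 0.1382]
tcp_rot: [-0.156, 0.156, -0.69, 0.69]
wrist_force: [0.4, -0.3, -0.0]
opening: 0.001
```

The force peaked at about 4.5–5 N, faded, and then dropped to zero, so this button clicked and was stiff. I'll lift and go to the middle jar.

Request:
jog_arm --moves '[[[0,-1,0],0,0],[[0,-2.5,0],0,0],[[0,-3,0],0,0]]'

```text
t: 4.2
position: [0.4627, -0.1905, 0.1704]
tcp_rot: [-0.157, 0.155, -0.689, 0.691]
wrist_force: [0.6, -0.4, -0.1]
opening: -0.001
```

```bash
python3 - <<'E'
from h import *
print(manip.sense()['position']); print(togo([.4505,-.021,.165]))
E
```

```text
[ 0.46269474 -0.19049149  0.17038266]
[ -6.1919576    0.50412927 -15.82580244]
```

Request:
jog_arm --moves '[[[-1.4,0,-3.5],0,0],[[-2.8,0,-7],0,0],[[-4.2,0,-10.5],0,0],[[-5.4,0,-13.8],0,0],[[-6.2,0,-15.8],0,0]]'

```text
t: 4.62
position: [0.4485, -0.0178, 0.1686]
tcp_rot: [0.156, -0.156, 0.69, -0.689]
wrist_force: [-0.1, 0.5, 0.2]
opening: 0.003
```

Request:
jog_arm --moves '[[[0,0.8,0],0,0],[[0,1.4,0],0,0],[[0,1.6,0],0,0],[[0,1.6,0],0,0]]'

```text
t: 4.95
position: [0.4494, -0.0215, 0.1515]
tcp_rot: [-0.155, 0.156, -0.69, 0.69]
wrist_force: [0.4, -0.0, 0.4]
opening: 0.001
```

```bash
python3 - <<'E'
from h import *
c=snap('side','s2')
cv2.imwrite('pics/s2c.png',cv2.resize(c['image'][100:250,290:440],None,fx=4,fy=4,interpolation=cv2.INTER_CUBIC)[:,:,::-1])
print(manip.sense()['position'],manip.sense()['wrist_force']); print(togo([.4505,-.021,.143]))
E
```

```text
[ 0.44964513 -0.02161753  0.15181878] [ 0.67810035  0.37739276 -0.59122109]
[-0.10443919  0.88179362 -0.01905781]
```

View pics/s2c.png

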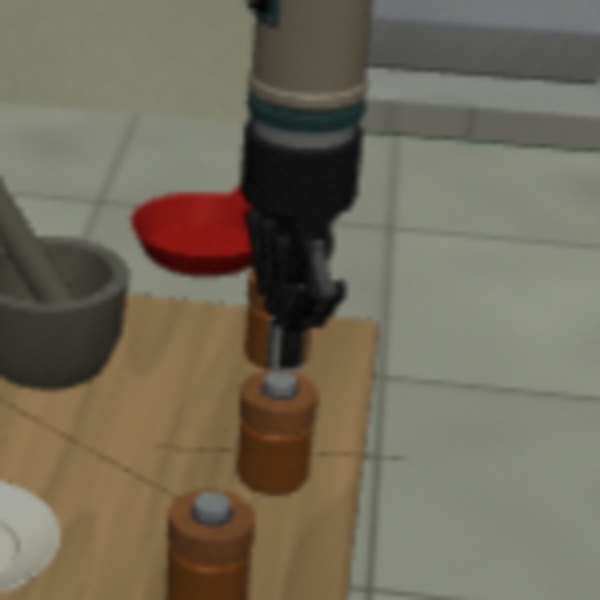

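The tips at crop (283,365) are directly over the middle button at (281,382). I'll descend the same way as before.

Request:
jog_arm --moves '[[[-0.1,0.3,0],0,0],[[-0.1,0.7,0],0,0],[[-0.1,0.7,0],0,0],[[-0.1,0.7,0],0,0]]'

```text
t: 5.33
position: [0.4503, -0.0205, 0.1449]
tcp_rot: [0.155, -0.156, 0.69, -0.69]
wrist_force: [-0.7, -0.2, -0.2]
opening: -0.003
```

Request:
jog_arm --moves '[[[0,0.1,0],0,0],[[0,0.1,0],0,0],[[0,0.1,0],0,0]]'

```text
t: 5.58
position: [0.4505, -0.0202, 0.1442]
tcp_rot: [-0.156, 0.156, -0.69, 0.69]
wrist_force: [-0.4, -0.4, 0.7]
opening: 0.001
```

Request:
jog_arm --moves '[[[0,0.1,0],0,0],[[0,0.1,0],0,0]]'

```text
t: 5.75
position: [0.4506, -0.0202, 0.1432]
tcp_rot: [-0.156, 0.156, -0.69, 0.69]
wrist_force: [1.0, 0.4, -0.8]
opening: -0.004
```

Request:
jog_arm --moves '[[[0,0.1,0],0,0],[[0,0.1,0],0,0]]'

```text
t: 5.92
position: [0.4507, -0.0202, 0.1426]
tcp_rot: [-0.156, 0.156, -0.69, 0.69]
wrist_force: [0.1, -0.3, 5.1]
opening: -0.0
```

Request:
jog_arm --moves '[[[0,0.1,0],0,0],[[0,0.1,0],0,0]]'

```text
t: 6.08
position: [0.4506, -0.0202, 0.1413]
tcp_rot: [-0.156, 0.156, -0.69, 0.69]
wrist_force: [-0.4, -0.1, 3.5]
opening: 0.002
```

Request:
jog_arm --moves '[[[0,0.1,0],0,0],[[0,0.1,0],0,0]]'

```text
t: 6.25
position: [0.4506, -0.0202, 0.14]
tcp_rot: [-0.156, 0.156, -0.69, 0.69]
wrist_force: [-0.4, -0.8, 1.6]
opening: -0.001
```

Request:
jog_arm --moves '[[[0,0.1,0],0,0],[[0,0.1,0],0,0]]'

```text
t: 6.42
position: [0.4502, -0.0201, 0.1387]
tcp_rot: [0.156, -0.156, 0.69, -0.69]
wrist_force: [0.5, 0.3, -1.0]
opening: 0.001
```

Request:
jog_arm --moves '[[[0,0.06,0],0,0],[[0,0.06,0],0,0],[[0,0.06,0],0,0]]'

```text
t: 6.67
position: [0.4503, -0.0201, 0.1384]
tcp_rot: [0.156, -0.156, 0.69, -0.69]
wrist_force: [0.6, -0.1, -0.0]
opening: -0.003
```

This one is stiff too and has clicked. On to the left jar.

Request:
jog_arm --moves '[[[0,-1,0],0,0],[[0,-2.5,0],0,0],[[0,-3,0],0,0],[[0,-3,0],0,0]]'

```text
t: 7.0
position: [0.4516, -0.0204, 0.1698]
tcp_rot: [-0.157, 0.155, -0.689, 0.69]
wrist_force: [-0.5, -0.5, -0.8]
opening: -0.001
```

```bash
python3 - <<'E'
from h import *
print(manip.sense()['position']); print(togo([.4787,.1326,.165]))
E
```

```text
[ 0.45155635 -0.0203677   0.1697532 ]
[ -9.0307919    0.47287344 -12.6414429 ]
```

Request:
jog_arm --moves '[[[-2,0,-2.8],0,0],[[-4.2,0,-5.9],0,0],[[-6.4,0,-9],0,0],[[-8.2,0,-11.5],0,0],[[-9.1,0,-12.7],0,0]]'

```text
t: 7.42
position: [0.4781, 0.1369, 0.1679]
tcp_rot: [0.157, -0.157, 0.69, -0.689]
wrist_force: [0.3, -0.5, 0.5]
opening: 0.003
```

Request:
jog_arm --moves '[[[0,0.8,0],0,0],[[0,1.4,0],0,0],[[0,1.6,0],0,0],[[0,1.6,0],0,0]]'

```text
t: 7.75
position: [0.4768, 0.1325, 0.1512]
tcp_rot: [-0.154, 0.157, -0.69, 0.69]
wrist_force: [0.6, -0.4, -0.6]
opening: -0.004
```

```bash
python3 - <<'E'
from h import *
c=snap('side','s3')
cv2.imwrite('pics/s3c.png',cv2.resize(c['image'][130:280,270:420],None,fx=4,fy=4,interpolation=cv2.INTER_CUBIC)[:,:,::-1])
print(manip.sense()['position'],manip.sense()['wrist_force']); print(togo([.4787,.1326,.143]))
E
```

```text
[0.47728295 0.13242868 0.15178953] [-0.33406815 -0.39251194  0.19176874]
[-0.13714489  0.87866797  0.04545172]
```

View pics/s3c.png

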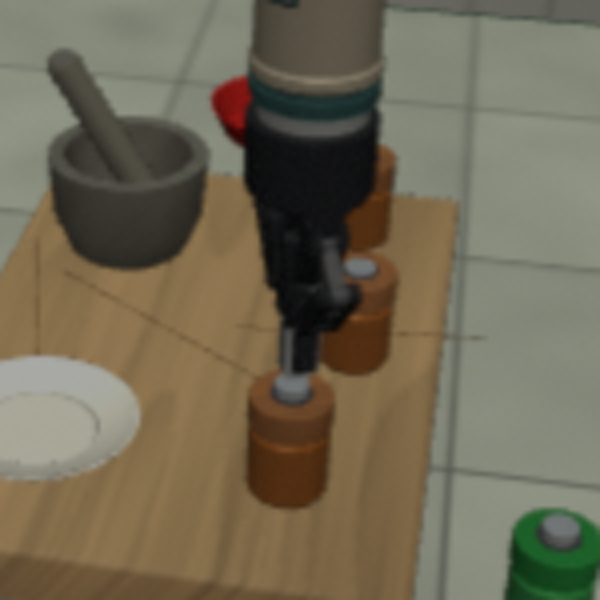

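The middle button at (360,268) is visibly down. The tips at (298,370) are over the left button at (292,388).

Request:
jog_arm --moves '[[[-0.1,0.3,0],0,0],[[-0.1,0.7,0],0,0],[[-0.1,0.7,0],0,0],[[-0.1,0.7,0],0,0]]'

```text
t: 8.13
position: [0.4788, 0.1337, 0.1454]
tcp_rot: [-0.156, 0.156, -0.69, 0.69]
wrist_force: [-1.1, -0.8, 0.7]
opening: -0.001
```

Request:
jog_arm --moves '[[[0,0.1,0],0,0],[[0,0.1,0],0,0],[[0,0.1,0],0,0]]'

```text
t: 8.38
position: [0.4789, 0.1341, 0.1446]
tcp_rot: [-0.156, 0.156, -0.69, 0.69]
wrist_force: [0.4, 0.4, 0.2]
opening: -0.001
```

Request:
jog_arm --moves '[[[0,0.1,0],0,0],[[0,0.1,0],0,0]]'

```text
t: 8.55
position: [0.4789, 0.1341, 0.1435]
tcp_rot: [-0.156, 0.156, -0.69, 0.69]
wrist_force: [-0.2, 0.9, -0.3]
opening: -0.001
```

Request:
jog_arm --moves '[[[0,0.1,0],0,0],[[0,0.1,0],0,0]]'

```text
t: 8.72
position: [0.479, 0.1342, 0.1427]
tcp_rot: [-0.156, 0.156, -0.69, 0.69]
wrist_force: [-0.1, -0.4, 2.2]
opening: -0.003
```

Request:
jog_arm --moves '[[[0,0.1,0],0,0],[[0,0.1,0],0,0]]'

```text
t: 8.88
position: [0.479, 0.1341, 0.1416]
tcp_rot: [-0.156, 0.156, -0.69, 0.69]
wrist_force: [-0.1, 1.0, 0.8]
opening: 0.001
```

Request:
jog_arm --moves '[[[0,0.1,0],0,0],[[0,0.1,0],0,0]]'

```text
t: 9.05
position: [0.4789, 0.1341, 0.1404]
tcp_rot: [-0.156, 0.156, -0.69, 0.69]
wrist_force: [0.5, -0.1, 0.6]
opening: 0.003
```

Its peak was only about 2.2 N, so this is the worn one. I'll finish the stroke.

Request:
jog_arm --moves '[[[0,0.1,0],0,0],[[0,0.1,0],0,0]]'

```text
t: 9.22
position: [0.4787, 0.134, 0.1393]
tcp_rot: [-0.156, 0.156, -0.69, 0.69]
wrist_force: [-0.0, 0.7, 0.4]
opening: 0.002
```

Request:
jog_arm --moves '[[[0,0.1,0],0,0],[[0,0.1,0],0,0]]'

```text
t: 9.38
position: [0.4787, 0.134, 0.1383]
tcp_rot: [-0.156, 0.156, -0.69, 0.69]
wrist_force: [0.3, 1.2, 0.1]
opening: 0.0
```

Request:
jog_arm --moves '[[[0,-1,0],0,0],[[0,-3,0],0,8.5],[[0,-6,0],0,8.5],[[0,-6,0],0,8.5],[[0,-6,0],0,8.5]]'

```text
t: 9.8
position: [0.4804, 0.1343, 0.201]
tcp_rot: [-0.158, 0.154, -0.689, 0.69]
wrist_force: [0.5, 0.1, -0.3]
opening: 0.562
```

```bash
python3 - <<'E'
from h import *
c=snap('side','s4')
cv2.imwrite('pics/s4c.png',cv2.resize(c['image'][130:280,270:420],None,fx=4,fy=4,interpolation=cv2.INTER_CUBIC)[:,:,::-1])
s=manip.sense();print(s['position'],s['opening']); print(togo([.4787,.1326,.1045]))
E
```

```text
[0.4792157  0.13409839 0.19956075] 0.6516089263517677
[0.12798486 9.50593551 0.10669268]
```

View pics/s4c.png

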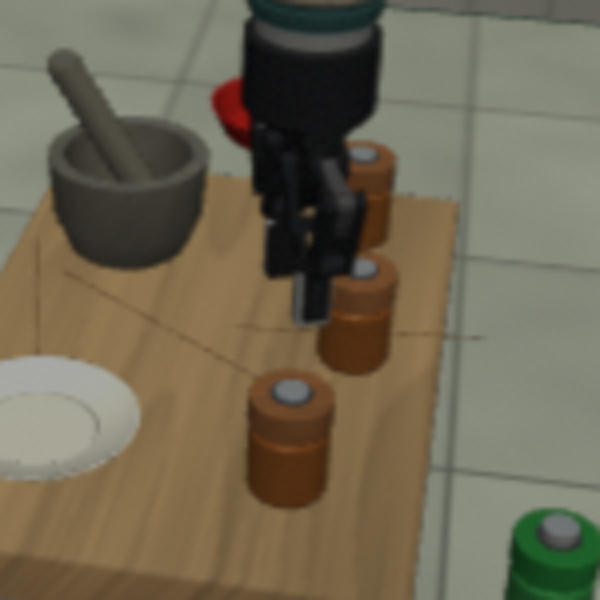

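All three buttons are now visibly low: left (292,391), middle (362,267) and far (362,155). I'll grasp the left jar by its lid.

Request:
jog_arm --moves '[[[0.13,1.0,0.1],0,8.5],[[0.13,2.5,0.1],0,8.5],[[0.13,4,0.1],0,8.5],[[0.13,4.0,0.1],0,8.5]]'

```text
t: 10.18
position: [0.4748, 0.132, 0.1545]
tcp_rot: [0.153, -0.159, 0.69, -0.689]
wrist_force: [-0.7, 0.5, -0.2]
opening: 0.994
```

```bash
python3 - <<'E'
from h import *
s=manip.sense();print(s['position'],s['opening']); print(togo([.4787,.1326,.101]))
E
```

```text
[0.47482606 0.1320164  0.15445685] 0.9935239036991846
[-0.42062249  5.34195743  0.12803538]
```

Request:
jog_arm --moves '[[[0,0.5,0],0,8.5],[[0,1.0,0],0,8.5],[[0,1.0,0],0,8.5],[[0,1.0,0],0,8.5],[[0,1.0,0],0,8.5]]'

```text
t: 10.6
position: [0.4785, 0.1326, 0.149]
tcp_rot: [-0.156, 0.156, -0.69, 0.69]
wrist_force: [-0.7, -0.8, -0.5]
opening: 0.998
```

```bash
python3 - <<'E'
from h import *
s=manip.sense();print(s['position'],s['opening']); print(togo([.4787,.1326,.101]))
E
```

```text
[0.47850831 0.1326456  0.14895107] 0.9975080669992896
[-0.01157695  4.79512182  0.01072643]
```

Request:
jog_arm --moves '[[[0,1.0,0],0,8.5],[[0,2.0,0],0,8.5],[[0,3.0,0],0,8.5],[[0,4.0,0],0,8.5],[[0,4.8,0],0,8.5]]'

```text
t: 11.02
position: [0.4773, 0.1325, 0.0989]
tcp_rot: [0.155, -0.157, 0.69, -0.69]
wrist_force: [-0.8, 0.4, 0.3]
opening: 0.994
```

Request:
jog_arm --moves '[[[0,0,0],0,8.5],[[0,0,0],0,8.5],[[0,0,0],0,7]]'

```text
t: 11.27
position: [0.4784, 0.1326, 0.1006]
tcp_rot: [-0.156, 0.156, -0.69, 0.69]
wrist_force: [0.1, -0.1, 0.3]
opening: 0.876
```

```bash
python3 - <<'E'
from h import *
c=snap('side','s5')
cv2.imwrite('pics/s5c.png',cv2.resize(c['image'][130:280,270:420],None,fx=4,fy=4,interpolation=cv2.INTER_CUBIC)[:,:,::-1])
s=manip.sense();print(s['position'],s['opening'],s['wrist_force'])
E
```

```text
[0.47856877 0.13266414 0.10087376] 0.822924425161894 [-0.02528277  0.06532041 -0.38747292]
```

View pics/s5c.png

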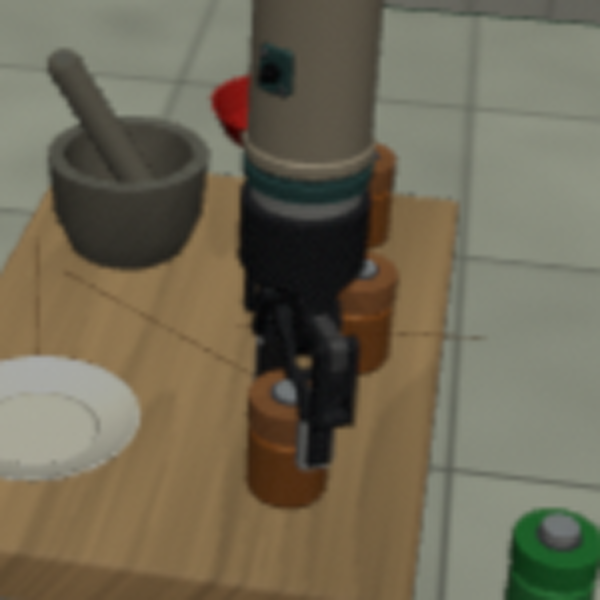

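The jar sits between the fingers, with the near pad at (315,450) and the button at (288,390). I'll close.

Request:
jog_arm --moves '[[[0,0,0],0,6.0],[[0,0,0],0,5.7],[[0,0,0],0,5.4],[[0,0,0],0,5.0],[[0,0,0],0,5.0]]' --newtons 25

```text
t: 11.73
position: [0.4788, 0.1323, 0.1013]
tcp_rot: [-0.157, 0.155, -0.689, 0.69]
wrist_force: [-0.3, -2.4, 5.0]
opening: 0.626
```

Request:
jog_arm --moves '[[[0,0,0],0,4.8],[[0,0,0],0,4.8],[[0,0,0],0,4.8]]'

```text
t: 11.98
position: [0.4788, 0.1323, 0.1012]
tcp_rot: [-0.157, 0.156, -0.689, 0.69]
wrist_force: [0.2, -2.6, 5.9]
opening: 0.625
```

Gripped at about 53.4 mm, the lid's width. I'll lift.

Request:
jog_arm --moves '[[[0,-0.5,0],0,4.8],[[0,-1.5,0],0,4.8],[[0,-3,0],0,4.8],[[0,-4.5,0],0,4.8],[[0,-5.5,0],0,4.8]]'

```text
t: 12.4
position: [0.4777, 0.133, 0.1561]
tcp_rot: [0.156, -0.156, 0.69, -0.689]
wrist_force: [0.9, -0.6, -2.2]
opening: 0.624
```

Request:
jog_arm --moves '[[[0,0,0],0,4.8],[[0,0,0],0,4.8]]'

```text
t: 12.57
position: [0.4779, 0.1328, 0.1555]
tcp_rot: [0.156, -0.156, 0.69, -0.69]
wrist_force: [-0.2, -0.0, -3.1]
opening: 0.623
```

```bash
python3 - <<'E'
from h import *
c=snap('side','s6')
cv2.imwrite('pics/s6c.png',cv2.resize(c['image'][110:280,230:430],None,fx=4,fy=4,interpolation=cv2.INTER_CUBIC)[:,:,::-1])
s=manip.sense();print(s['position'],s['opening'],s['wrist_force'])
print(togo([.6455,.1136,.155]))
E
```

```text
[0.47743781 0.13266031 0.15490516] 0.6297121230800699 [ 0.30094614  0.43586145 -1.98518557]
[-14.35080674  -0.03362392   8.95182879]
```

View pics/s6c.png

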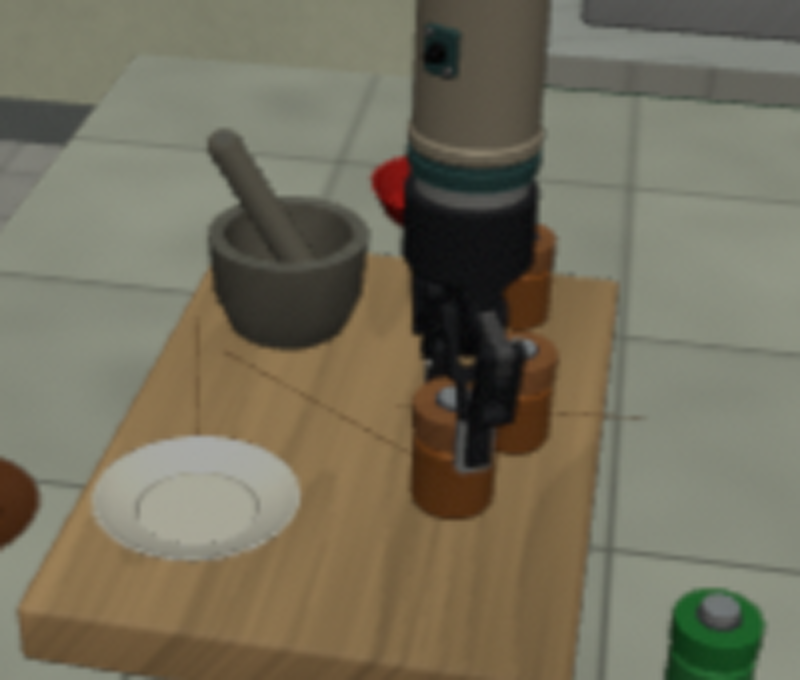

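The jar is off the block and upright, with its base at about (452,515), and the reading shows −2.2 N, its weight. I'll carry it over the saucer.

Request:
jog_arm --moves '[[[-1,0,0.6],0,4.8],[[-3,0,1.9],0,4.8],[[-5.2,0,3.2],0,4.8],[[-7.4,0,4.6],0,4.8],[[-9.6,0,6.0],0,4.8]]'

```text
t: 13.03
position: [0.5921, 0.1195, 0.1543]
tcp_rot: [0.155, -0.156, 0.69, -0.69]
wrist_force: [0.1, 0.5, -2.6]
opening: 0.617
```

Request:
jog_arm --moves '[[[-2,0,1.2],0,4.8],[[-3.5,0,2.2],0,4.8],[[-4.5,0,2.8],0,4.8],[[-4.75,0,2.95],0,4.8],[[-4.75,0,2.95],0,4.8]]'

```text
t: 13.45
position: [0.6469, 0.1132, 0.1539]
tcp_rot: [0.155, -0.156, 0.69, -0.69]
wrist_force: [0.4, 0.1, -3.4]
opening: 0.624
```

Request:
jog_arm --moves '[[[0,0,0],0,4.8],[[0,0,0],0,4.8]]'

```text
t: 13.62
position: [0.645, 0.1137, 0.155]
tcp_rot: [0.155, -0.157, 0.69, -0.69]
wrist_force: [0.7, 0.4, -2.3]
opening: 0.622
```

```bash
python3 - <<'E'
from h import *
c=snap('side','s7')
cv2.imwrite('pics/s7c.png',cv2.resize(c['image'][110:280,200:400],None,fx=4,fy=4,interpolation=cv2.INTER_CUBIC)[:,:,::-1])
s=manip.sense();print(s['position'],s['opening'],s['wrist_force'])
print(togo([.6455,.1136,.109]))
E
```

```text
[0.64512762 0.11372624 0.15532456] 0.6222494536279103 [-0.39809102  0.16492931 -3.12592146]
[-0.03398855  4.63240377  0.0296535 ]
```

View pics/s7c.png

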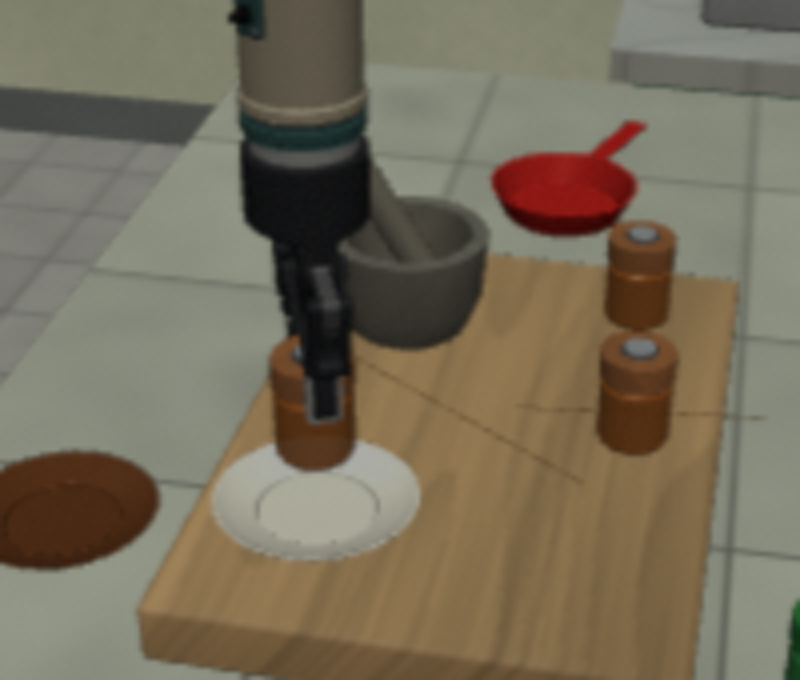

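The jar hangs centred over the saucer, at column 315 against the saucer centre at 317, and both stiff buttons are down. I'll lower it.

Request:
jog_arm --moves '[[[0,1,0],0,4.8],[[0,2.2,0],0,4.8],[[0,3.2,0],0,4.8],[[0,3.8,0],0,4.8],[[0,3.8,0],0,4.8]]'

```text
t: 14.08
position: [0.6446, 0.1135, 0.1155]
tcp_rot: [0.155, -0.157, 0.69, -0.69]
wrist_force: [-1.0, 0.8, -3.0]
opening: 0.626
```

Request:
jog_arm --moves '[[[0,0.1,0],0,4.8],[[0,0.2,0],0,4.8],[[0,0.2,0],0,4.8]]'

```text
t: 14.33
position: [0.6465, 0.1136, 0.1159]
tcp_rot: [-0.156, 0.156, -0.69, 0.69]
wrist_force: [-0.3, -0.2, -2.3]
opening: 0.622
```

Request:
jog_arm --moves '[[[0,0.1,0],0,4.8],[[0,0.2,0],0,4.8],[[0,0.2,0],0,4.8]]'

```text
t: 14.58
position: [0.6462, 0.1135, 0.1137]
tcp_rot: [-0.156, 0.156, -0.69, 0.69]
wrist_force: [0.4, 0.3, -2.8]
opening: 0.625
```

Request:
jog_arm --moves '[[[0,0.1,0],0,4.8],[[0,0.2,0],0,4.8],[[0,0.2,0],0,4.8]]'

```text
t: 14.83
position: [0.646, 0.1135, 0.1113]
tcp_rot: [-0.156, 0.156, -0.69, 0.69]
wrist_force: [0.7, -0.4, -2.8]
opening: 0.626
```

Request:
jog_arm --moves '[[[0,0.1,0],0,4.8],[[0,0.1,0],0,4.8],[[0,0.1,0],0,4.8]]'

```text
t: 15.08
position: [0.6462, 0.1136, 0.1105]
tcp_rot: [-0.156, 0.156, -0.69, 0.69]
wrist_force: [0.2, 0.7, -2.7]
opening: 0.62
```

Request:
jog_arm --moves '[[[0,0.1,0],0,4.8],[[0,0.1,0],0,4.8],[[0,0.1,0],0,4.8]]'

```text
t: 15.33
position: [0.6462, 0.1135, 0.1095]
tcp_rot: [-0.156, 0.156, -0.69, 0.69]
wrist_force: [-0.4, -0.7, -3.1]
opening: 0.622
```

Request:
jog_arm --moves '[[[0,0.1,0],0,4.8],[[0,0.1,0],0,4.8],[[0,0.1,0],0,4.8]]'

```text
t: 15.58
position: [0.6461, 0.1135, 0.1085]
tcp_rot: [-0.156, 0.156, -0.69, 0.69]
wrist_force: [-0.2, -0.9, -2.3]
opening: 0.626
```

Request:
jog_arm --moves '[[[0,0.1,0],0,4.8],[[0,0.1,0],0,4.8],[[0,0.1,0],0,4.8]]'

```text
t: 15.83
position: [0.6462, 0.1136, 0.1075]
tcp_rot: [-0.156, 0.156, -0.69, 0.69]
wrist_force: [0.4, -0.3, -3.8]
opening: 0.623
```

Request:
jog_arm --moves '[[[0,0.1,0],0,4.8],[[0,0.1,0],0,4.8],[[0,0.1,0],0,4.8]]'

```text
t: 16.08
position: [0.6461, 0.1135, 0.1065]
tcp_rot: [-0.156, 0.156, -0.69, 0.69]
wrist_force: [-0.5, 0.6, -2.4]
opening: 0.623
```

Request:
jog_arm --moves '[[[0,0.1,0],0,4.8],[[0,0.1,0],0,4.8],[[0,0.1,0],0,4.8]]'

```text
t: 16.33
position: [0.6464, 0.1136, 0.1063]
tcp_rot: [-0.156, 0.156, -0.69, 0.69]
wrist_force: [-1.2, 0.1, 1.0]
opening: 0.621
```

It touched down gently, about 4 N of support with the base at z≈0.050. I'll check, then release.

Request:
jog_arm --moves '[[[0,0,0],0,5.4],[[0,0,0],0,5.8],[[0,0,0],0,6.5],[[0,0,0],0,7.5],[[0,0,0],0,8.5]]'

```text
t: 16.75
position: [0.6463, 0.1136, 0.1056]
tcp_rot: [-0.156, 0.156, -0.69, 0.69]
wrist_force: [-0.5, -0.3, 0.1]
opening: 0.986
```

Request:
jog_arm --moves '[[[0,0,0],0,8.5],[[0,0,0],0,8.5],[[0,0,0],0,8.5]]'

```text
t: 17.0
position: [0.6462, 0.1136, 0.1056]
tcp_rot: [-0.156, 0.156, -0.69, 0.69]
wrist_force: [-0.4, -0.8, 0.3]
opening: 0.992
```

```bash
python3 - <<'E'
from h import *
c=snap('side','s8')
cv2.imwrite('pics/s8c.png',cv2.resize(c['image'][110:280,200:400],None,fx=4,fy=4,interpolation=cv2.INTER_CUBIC)[:,:,::-1])
s=manip.sense();print(s['position'],s['opening'],s['wrist_force'])
E
```

```text
[0.64620095 0.11355284 0.10556221] 0.9950155789769917 [ 0.00899557 -0.68628062 -0.44134992]
```

View pics/s8c.png

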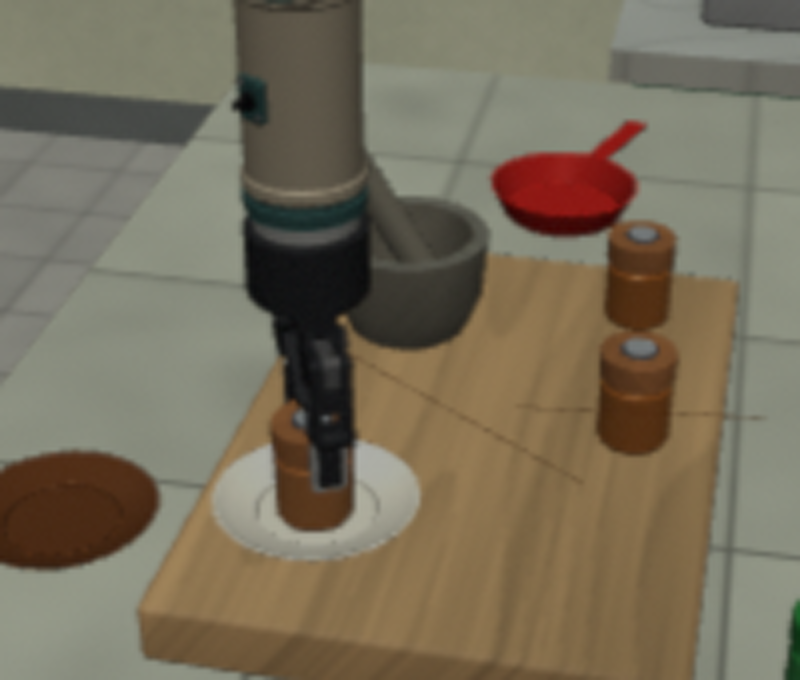

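The jar stands in the saucer's ring, its base around (315,510), and the fingers are open. I'll withdraw straight up and back.

Request:
jog_arm --moves '[[[0,-0.8,0],0,8.5],[[0,-2,0],0,8.5],[[0,-4,0],0,8.5],[[0,-7,0],0,8.5],[[0,-10,0],0,8.5]]'

```text
t: 17.47
position: [0.6456, 0.1135, 0.2064]
tcp_rot: [0.155, -0.157, 0.69, -0.69]
wrist_force: [0.9, -0.3, 0.4]
opening: 0.992
```

Request:
jog_arm --moves '[[[2,-2,0],0,8.5],[[5,-4,0],0,8.5],[[9,-5,0],0,8.5],[[13,-5,0],0,8.5],[[17,-5,0],0,8.5]]'

```text
t: 17.88
position: [0.4917, 0.0399, 0.2571]
tcp_rot: [-0.157, 0.155, -0.689, 0.69]
wrist_force: [0.0, -0.3, -0.8]
opening: 0.996
```

Request:
jog_arm --moves '[[[3,0,0],0,8.5],[[5,0,0],0,8.5],[[6,0,0],0,8.5],[[6,0,0],0,8.5],[[6,0,0],0,8.5]]'

```text
t: 18.3
position: [0.4395, 0.0146, 0.2563]
tcp_rot: [-0.157, 0.155, -0.69, 0.69]
wrist_force: [0.7, 0.0, -0.1]
opening: 0.994
```

```bash
python3 - <<'E'
from h import *
c=snap('side','s9'); t=snap('top','t9')
a=cv2.resize(c['image'][130:280,210:410],None,fx=3,fy=3); b=cv2.resize(t['image'][140:260,250:420],None,fx=3,fy=3)
cv2.imwrite('pics/s9c.png',a[:,:,::-1]);cv2.imwrite('pics/t9c.png',b[:,:,::-1])
s=manip.sense();print(s['t'],s['position'],s['wrist_force'])
E
```

```text
18.4 [0.44019914 0.01488508 0.25587493] [ 0.35689033  0.84782641 -0.25109665]
```

View pics/s9c.png

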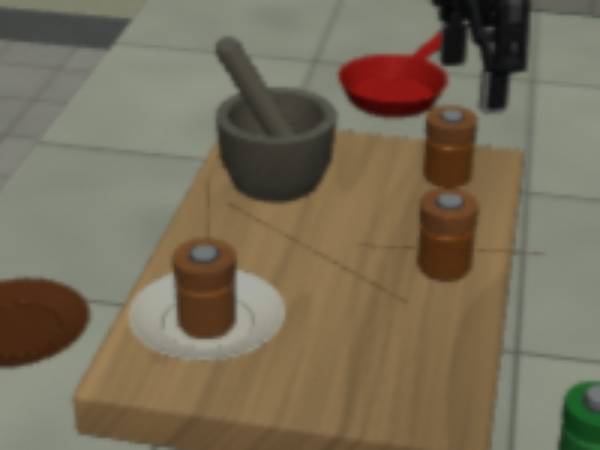

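View pics/t9c.png

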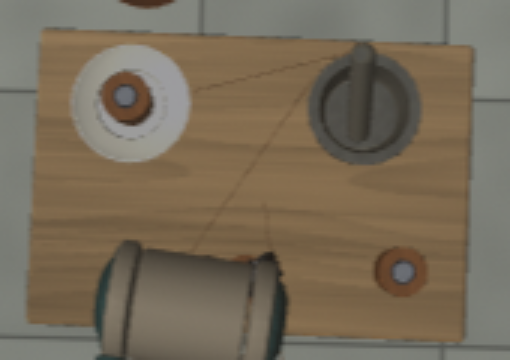

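```bash
python3 - <<'E'
from h import *
t=load('t9');hsv=cv2.cvtColor(t['image'],cv2.COLOR_RGB2HSV).astype(int)
for u,v in((291,172),(384,230)):
    sub=hsv[v-6:v+7,u-6:u+7]; g=(sub[...,1]<75)&(sub[...,2]>70)
    n,l,st,ce=cv2.connectedComponentsWithStats(g.astype(np.uint8)); k=l[6,6]; p=ce[k]+[u-6,v-6]; print(p,st[k],plane(t,*p,.1255 if u<300 else .1205))
print(plane(t,250+131/3,140+103/3,.063))
s=load('s9'); print([proj(s,[.6460,.1138,z]) for z in(.051,.1255)])
E
```

```text
[291.33333333 171.5       ] [ 3  3  8  6 42] [0.64683976 0.11332289 0.1255    ]
[383.85106383 230.25531915] [ 2  3  8  8 47] [ 0.46250374 -0.18993475  0.1205    ]
[0.64483421 0.11145767 0.063     ]
[array([278.76517203, 237.45063574]), array([277.90312172, 213.82282706])]
```

```bash
python3 -c "
from rig import manip
print(manip.sense()['t'],manip.sign_off())"
```

```text
the job is handed in; nothing more can be done
18.4 None
```

I pressed all three buttons until they clicked, then set the worn jar upright in the middle of the white saucer and let go. I handed the job in at 18.4 s; no verdict was reported.

- **Button forces:** the peaks I read were about 4.5 N on the right jar, 5.1 N on the middle one and 2.2 N on the left. Each faded to about zero by the end of the stroke. The left jar is therefore the worn one.
- **Buttons down:** all three stand visibly low in the last side picture.
- **Placing:** the jar touched down with about 4 N. In the last pictures it is upright, about 3 mm from the saucer's centre.
- **Other things:** the right jar measured within 1 mm of where it started. The arm hid the middle jar in the last top view, so I only saw it by eye in the side view, where it is upright and looks unmoved. Nothing else looked shifted, though I did not measure it.
- **Arm:** it was clear of everything, with the fingers open.

No check failed or disagreed.

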